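# Set the colony camera's focus carriage to the pinned stop

## Task

Set the small camera on its focus rail: with the fingertips, press down the ribbed brake pad in the middle of the carriage, and keep it pressed while you push the carriage along the rail until it rests against the stop that carries the ball-headed pin. Then let the pad spring up so that the brake holds, and draw back. Never force the carriage along with the pad up, do not touch the camera, grasp and lift nothing, and leave the glassware and other things around the rail where they stand.

Things in the scene. Friction and masses are not known exactly. Their poses are not given: they have to be found in the camera images.
- rail: Fixed aluminium focus rail, 460 mm long (its y axis), 40 mm wide (x), top 28 mm above the bench, on two dark feet; origin on the bench under its middle; an aluminium stop block lies on either side of the carriage. The rail's place and yaw vary.
- carriage (a joint): Position of the carriage along the rail in m, growing towards the rail's +y; 0 = middle of the rail. A brake holds it (about 10 to 16 N) until the pad is pressed; with the pad fully down it needs only 1 to 3 N.
- pad (a joint): How far the brake pad is pressed, in m: about 0 = up, brake holding; 0.007 = fully down. Spring: it starts to give at about 6 N, the brake is free from about 3.5 mm down, fully down takes about 8 N; it springs back up by itself.
- carriage_mid (a point): Middle of the carriage, 50 mm above the bench. The carriage is 100 mm long along the rail (y) and 62 mm wide (x): two grey end lugs, each 21 mm long, tops 60 mm above the bench, with the pad in the 58 mm long gap between them, open to both sides. Its axes are the rail's.
- pad_top (a point): Centre of the top face of the dark ribbed brake pad (46 mm across the rail, 52 mm along it), 52 mm above the bench when up, 45 mm when fully down; it lies at the carriage's middle, 8 mm below the tops of the end lugs.
- stop_pin_mid (a point): Middle of the marked stop, 50 mm above the bench: aluminium block fixed on the rail, 64 mm across and 24 mm along the rail, top 57 mm above the bench, with an upright pin ending in an 18 mm steel ball (top 77 mm above the bench). It may be at either end of the rail. Carriage and stop touch when the middles are 62 mm apart.
- stop_plain_mid (a point): Middle of the other stop, 50 mm above the bench: the same block with a flat top and no pin.
- camera_mid (a point): Small camera with a white body and a black lens, carried by the carriage on the robot's side of the rail (46 x 56 x 42 mm, lens along the rail's +y), reaching 53 to 99 mm from the rail's centre line, top 79 mm above the bench; this point is level with the carriage's middle along the rail, 76 mm to the robot's side of it, 58 mm above the bench, inside the camera. Not to be touched.
- flask_subject: Loose conical glass flask with white stopper, 84 mm wide, 140 mm tall, beyond the rail's +y end in the camera's view; origin under its centre. Leave alone.
- flask_b: Loose conical flask with white stopper, 84 mm wide, 140 mm tall, beyond the rail from the robot; origin under its centre. Leave alone.
- flask_c: Loose smaller conical flask with stopper, 71 mm wide, 122 mm tall, beyond the rail; origin under its centre. Leave alone.
- dish: Loose closed culture dish, 92 mm wide, 16 mm high, between the robot and the rail; origin under its centre. Leave alone.
- cap: Loose blue tube cap, 34 mm wide, 12 mm high, lying right of the rail; origin under its centre. Leave alone.
- amber: Loose amber bottle, 60 mm wide, 130 mm tall, to the right; origin under its centre. Leave alone.

How it is judged:
By the outcome, as a careful person would: the job done as asked, in the order asked, and still so for the second after the job is handed in, with the robot touching nothing.
It also fails if it takes over 38 s, if anything falls off the work surface, if the arm or the gripper's body presses on something with over 40 N, if the wrist force passes 120 N, or if a joint passes its speed limit or range.

## Robot

A 6-joint arm with a two-finger parallel gripper is mounted at the origin on the work surface. World frame = base frame: x ahead of the robot, y to its left, z up, the work surface at z = 0. Lengths are in m, angles in rad, forces in N, time in s.
With the tool pointing down it reaches from about 0.35 to 0.85 m from the base axis. Payload 8.1 kg.
Tool frame: the origin (TCP) lies between the finger pads; the fingertips stand 11 mm ahead of it and the grasp point (between the pads) lies 8 mm behind it (robot.tips_ahead is the distance from the TCP to the fingertips, in m); z points along the fingers, y is the line along which they close (so a half turn about z gives the same grasp; the last joint's range is limited). The gripper opens to 93 mm and grips with 3 to 60 N. Pads are 15 mm wide; open, the fingers measure 128 mm over their backs; the gripper's body (75 mm by 188 mm) begins 65 mm behind the grasp point.
Start: joints at [-1.254, 0.13, 1.488, -0, 1.523, -0.085], TCP at [0.235, -0.552, 0.23] pointing down, gripper open.
Joint ranges: [-2.96, 2.96], [-0.89, 2.26], [0.02, 2.5], [-1.34, 4.48], [0, 2.73], [-2.66, 2.66]. Speed limits (rad/s): [2.39, 2.39, 2.79, 3.14, 3.14, 3.14].

## Interface

Orientations are given as a rotation vector (axis times angle).
In Python, from plant import robot gives the robot as it stands. The module is installed in compiled form; this text tells all that it offers.
- The arm moves only by the tool move_arm, never from a script. Its argument "deltas" is one flat list of numbers, 7 for each row, row after row: the shift along the tool's x, y, z in m, then the turn, a rotation vector about the tool's x, y, z in rad, then the opening, from 0 (shut) to 1 (fully open). A call has 1 to 12 rows; each row is the pose to reach, as a shift and turn from the pose commanded when the call began, along the tool's axes at that moment; what a row does not reach only later rows make up. A row lasts 1/8 s, in which the tool goes at most 62.5 mm and 10.7 degrees, less where a joint would pass 70% of its speed; a pose out of reach is approached as far as the arm can. A call with a gripper value outside its range is refused whole. The fingers move at their own pace and stop on an object; "squeeze" is the grip in N (left out, the last holds). Time passes only in rows, so rows that repeat a pose let the fingers close. It gives the time, the measured TCP pose, the force, the opening and the grip force at its end, in the units of the state.
- robot.read_state(): the state, without advancing time (a new reading comes with each control period).
- robot.read_camera(name): name is "side" or "top" or "wrist"; returns (picture, depth): 400x640x3 uint8, red, green, blue; 400x640 float32, m along the optical axis (not along the pixel's ray), 0 where there is no reading.
- robot.camera_model(name): a dict with "K" (3x3 intrinsics, pixels), "k1" (the pictures are not rectified: a ray, as slopes to the right and down, at radius r is drawn at 1 + k1 r^2 times it, then the intrinsics apply), "R" (3x3) and "t" (3): a world point X has camera coordinates R X + t; the wrist camera has in their place "tool_from_camera" (4x4, takes a point from camera to tool coordinates, whose origin is the TCP and whose axes are the flange's). Camera axes: x right, y down, z forward; pixel columns grow to the right and rows downward; lengths in m; the calibration is good to about 2 mm. A picture is of the moment at which its call begins: read the wrist's pose just before it. camera_model takes no time and is no camera call.
- robot.close_job(): hands the job in; it is judged then, once.
Trained networks look in the newest picture that a camera, given by its name, has taken for a name from the list of things; names that differ only in an ending like _2 or _b are one class to them, and where a whole thing is asked for, a point or a joint stands for the part that bears it (a point fixed in the world has none). Each returns a list of dicts, best first, with "confidence" (0 to 1); they miss things now and then, are a little off and sometimes report something else, mostly with a low value. They report only what shows in the picture. A call takes as long as a camera call.
- robot.recognise(camera, label): "uv" ([column, row] in pixels, amid what is visible of it).
The state is a dict: "t": time; "q": joint angles; "dq": joint speeds; "joint_torque": joint torques, N m; "tool_pos": TCP position; "orientation": TCP orientation; "force": force on the tool from outside, world axes, zero at the start; "wrist_torque": the same for the moment, N m; "opening": finger opening in m; "gripper_force": force on a finger pad.
Only numpy, scipy, OpenCV 4.12 (cv2) and the standard library are available. Lean on these libraries where they do the work, as an engineer would, in place of code of your own. Each camera call takes 0.05 s, during which the arm holds its last target. There are 200 camera calls.

## Working session

There is one attempt and no reset: what is moved stays moved. The work goes in short steps, Python scripts to look and compute and a tool call to move; the robot and the scene stay as the last step left them, time stands still between calls to the robot, and variables do not carry over. Pictures are saved under pics/ and viewed, at most 10 in all, crops included, and the job is handed in when it is done.

Besides the shell and the picture viewer there is one more tool, called after "Call:" as a command line: name --argument value ..., lists and objects as JSON in quotes. move_arm: Moves the arm, as the interface text tells. Its arguments: {"type":"object","properties":{"deltas":{"type":"array","items":{"type":"number"}},"squeeze":{"type":"number"}},"required":["deltas"]}

```bash
mkdir -p pics; cat > h.py <<'E'
import numpy as np, cv2
from plant import robot
from scipy.spatial.transform import Rotation as Ro
def ray(m,uv):
    K=np.array(m["K"]);d=np.array([(uv[0]-K[0,2])/K[0,0],(uv[1]-K[1,2])/K[1,1]]);u=d.copy()
    for _ in range(20): u=d/(1+m["k1"]*(u@u))
    return np.array([u[0],u[1],1.])
def ext(name,s=None):
    m=robot.camera_model(name)
    if name!="wrist":
        R=np.array(m["R"]);return m,R.T,-R.T@np.array(m["t"])
    T=np.array(m["tool_from_camera"]);s=s or robot.read_state();Rt=Ro.from_rotvec(s["orientation"]).as_matrix()
    return m,Rt@T[:3,:3],Rt@T[:3,3]+np.array(s["tool_pos"])
def onz(name,uv,z,s=None):
    m,R,c=ext(name,s);d=R@ray(m,uv);return c+d*(z-c[2])/d[2]
def cloud(name,depth,s=None):
    m,R,c=ext(name,s);K=np.array(m["K"]);v,u=np.mgrid[:400,:640]
    d=np.stack([(u-K[0,2])/K[0,0],(v-K[1,2])/K[1,1]],-1);w=d.copy()
    for _ in range(10): w=d/(1+m["k1"]*(w**2).sum(-1,keepdims=True))
    P=np.concatenate([w,np.ones((400,640,1))],-1)*depth[...,None]
    return P@R.T+c
E
python3 - <<'E'
from h import *
s=robot.read_state();print(s["tool_pos"],s["orientation"],s["force"])
H={"pad_top":.052,"carriage_mid":.05,"stop_pin_mid":.057,"stop_plain_mid":.057,"camera_mid":.079,"rail":.028,"flask_subject":.1,"flask_c":.1,"dish":.016,"cap":.012,"amber":.13}
for n in ["top","side"]:
    p,d=robot.read_camera(n);cv2.imwrite(f"pics/{n}0.png",p[...,::-1]);np.save(f"{n}0.npy",d)
    for k,z in H.items():
        for r in robot.recognise(n,k)[:3]: print(n,k,np.round(r["uv"]),round(r["confidence"],2),np.round(onz(n,r["uv"],z),3))
E
```

```text
[ 0.23447178 -0.55171027  0.22862776] [-3.07670755e+00 -6.26517035e-01  3.40953869e-04] [-0.26396032 -0.08950314 -0.06497144]
top pad_top [272. 224.] 0.58 [0.532 0.038 0.052]
top carriage_mid [270. 231.] 0.17 [0.512 0.044 0.05 ]
top stop_pin_mid [222. 215.] 0.6 [0.552 0.168 0.057]
top stop_plain_mid [345. 234.] 0.63 [ 0.51  -0.148  0.057]
top camera_mid [269. 230.] 0.91 [0.514 0.043 0.079]
top rail [272. 229.] 0.71 [0.52  0.043 0.028]
top rail [270. 232.] 0.68 [0.512 0.047 0.028]
top flask_subject [152. 236.] 0.74 [0.493 0.327 0.1  ]
top flask_subject [284. 299.] 0.31 [ 0.349 -0.002  0.1  ]
top flask_c [260. 166.] 0.93 [0.673 0.069 0.1  ]
top flask_c [325. 173.] 0.82 [ 0.657 -0.093  0.1  ]
top dish [284. 300.] 0.71 [0.336 0.005 0.016]
top cap [344. 236.] 0.66 [ 0.506 -0.145  0.012]
top cap [397. 239.] 0.46 [ 0.501 -0.284  0.012]
top amber [486. 260.] 0.61 [ 0.455 -0.474  0.13 ]
top amber [324. 173.] 0.46 [ 0.653 -0.092  0.13 ]
top amber [222. 216.] 0.43 [0.544 0.151 0.13 ]
side pad_top [334. 239.] 0.73 [0.53  0.045 0.052]
side pad_top [371. 130.] 0.36 [ 0.451 -0.479  0.052]
side carriage_mid [342. 245.] 0.63 [0.504 0.063 0.05 ]
side carriage_mid [371. 126.] 0.29 [ 0.454 -0.501  0.05 ]
side stop_pin_mid [322. 274.] 0.52 [0.55  0.176 0.057]
side stop_plain_mid [348. 197.] 0.82 [ 0.504 -0.127  0.057]
side camera_mid [342. 244.] 0.83 [0.503 0.081 0.079]
side rail [338. 245.] 0.83 [0.519 0.049 0.028]
side rail [322. 274.] 0.72 [0.554 0.158 0.028]
side rail [395. 246.] 0.22 [0.343 0.028 0.028]
side flask_subject [334. 340.] 0.81 [0.492 0.387 0.1  ]
side flask_subject [374. 127.] 0.49 [ 0.443 -0.437  0.1  ]
side flask_c [296. 204.] 0.61 [ 0.661 -0.034  0.1  ]
side flask_c [281. 249.] 0.55 [0.675 0.139 0.1  ]
side dish [393. 242.] 0.6 [0.347 0.006 0.016]
side cap [281. 247.] 0.64 [0.692 0.072 0.012]
side cap [350. 175.] 0.55 [ 0.51  -0.267  0.012]
side amber [372. 128.] 0.87 [ 0.452 -0.399  0.13 ]
```

View pics/top0.png

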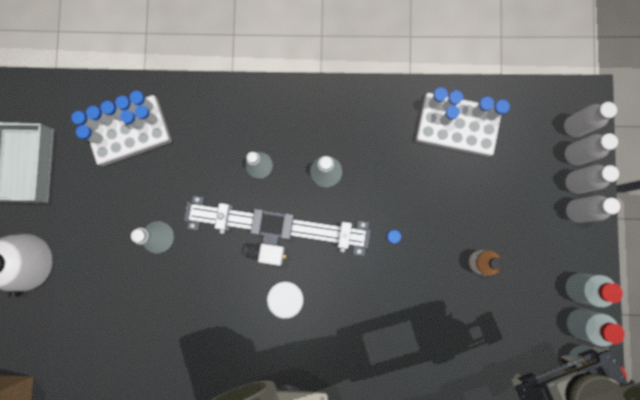

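View pics/side0.png

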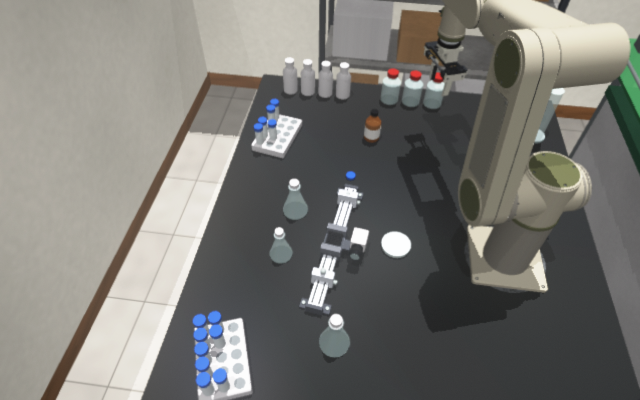

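The top view shows the carriage at (271,224), with stops at about (222,215) and (347,235). The camera is at (270,254), and the flask subject is on the left. It isn't clear yet which stop has the pin, so I'll look from above with the wrist camera.

```bash
cat >> h.py <<'E'
def rel(pos,ydir):  # tool-frame shift+turn to get TCP at pos, pointing down, tool y along ydir
    s=robot.read_state();Rt=Ro.from_rotvec(s["orientation"]).as_matrix()
    y=np.r_[ydir,0]/np.hypot(*ydir);z=np.array([0,0,-1.]);x=np.cross(y,z)
    G=np.stack([x,y,z],1)
    return np.round(np.r_[Rt.T@(np.array(pos)-s["tool_pos"]),Ro.from_matrix(Rt.T@G).as_rotvec()],4)
E
python3 - <<'E'
from h import *
print(rel([.50,.03,.33],[-.132,-.991]));print(robot.camera_model("wrist")["tool_from_camera"])
E
```

```text
[ 0.4719 -0.4321 -0.1004 -0.     -0.      0.5342]
[[-6.50650617e-04 -9.60353742e-01 -2.78783549e-01  7.65836860e-02]
 [ 9.99999753e-01 -6.99317478e-04  7.51181345e-05 -7.23339604e-05]
 [-2.67098190e-04 -2.78783431e-01  9.60353959e-01 -1.54892301e-01]
 [ 0.00000000e+00  0.00000000e+00  0.00000000e+00  1.00000000e+00]]
```

Call:
move_arm --deltas '[0.04, -0.04, -0.06, 0, 0, 0.1, 0, 0.1, -0.09, -0.1, 0, 0, 0.2, 0, 0.15, -0.13, -0.1, 0, 0, 0.3, 0, 0.2, -0.17, -0.1, 0, 0, 0.4, 0, 0.25, -0.21, -0.1, 0, 0, 0.53, 0, 0.3, -0.25, -0.1, 0, 0, 0.53, 0, 0.35, -0.29, -0.1, 0, 0, 0.53, 0, 0.4, -0.33, -0.1, 0, 0, 0.53, 0, 0.45, -0.37, -0.1, 0, 0, 0.53, 0, 0.5, -0.4, -0.1, 0, 0, 0.53, 0, 0.527, -0.41, -0.1, 0, 0, 0.53, 0, 0.527, -0.41, -0.1, 0, 0, 0.53, 0]' --squeeze 20

```text
t: 2.7
tool_pos: [0.5603, 0.0345, 0.3287]
orientation: [-3.135, 0.195, 0.002]
force: [-0.1, 0.2, -1.0]
opening: 0.0005
gripper_force: 0.0
```

```bash
python3 - <<'E'
from h import *
s=robot.read_state();print(s["t"],s["tool_pos"],s["orientation"],s["opening"],s["force"],np.abs(s["dq"]).max())
p,d=robot.read_camera("wrist");cv2.imwrite("pics/w1.png",p[...,::-1]);np.save("w1.npy",d)
import json;json.dump({k:np.array(s[k]).tolist() for k in("tool_pos","orientation")},open("w1.json","w"))
H={"pad_top":.052,"stop_pin_mid":.057,"stop_plain_mid":.057,"camera_mid":.079}
for k,z in H.items():
    for r in robot.recognise("wrist",k)[:2]: print(k,np.round(r["uv"]),round(r["confidence"],2),np.round(onz("wrist",r["uv"],z,s),3))
E
```

```text
2.7 [0.56034771 0.03446684 0.3286982 ] [-3.13492797e+00  1.94905724e-01  1.97751193e-03] 0.000506515005103724 [-0.13695431  0.247842   -0.98463945] 0.1362666267789621
pad_top [322. 182.] 0.77 [0.535 0.034 0.052]
stop_pin_mid [235. 182.] 0.93 [0.553 0.162 0.057]
stop_plain_mid [438. 185.] 0.94 [ 0.51  -0.138  0.057]
stop_plain_mid [316. 192.] 0.35 [0.522 0.044 0.057]
camera_mid [316. 195.] 0.56 [0.524 0.043 0.079]
```

View pics/w1.png

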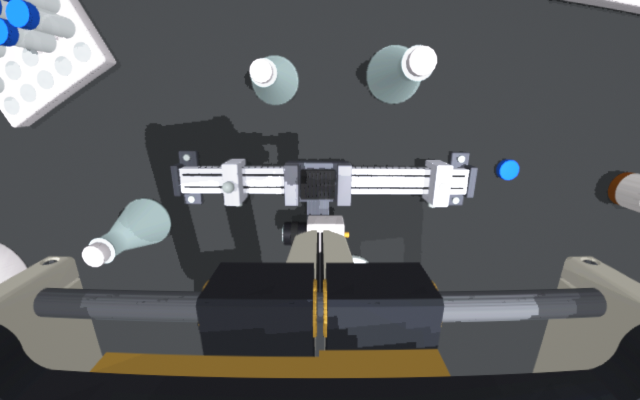

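The wrist view shows the pin's ball at (228,187) on the left (+y) stop and a flat-topped plain stop at (438,185). The carriage lugs are at (291,184) and (344,184), with the pad at (319,183). I'll get precise positions from depth.

```bash
python3 - <<'E'
from h import *
import json
s=json.load(open("w1.json"));P=cloud("wrist",np.load("w1.npy"),s)
R=P[140:212,165:480].reshape(-1,3);rail=R[(R[:,2]>.022)&(R[:,2]<.032)]
c=np.median(rail,0);w=np.linalg.svd((rail-rail.mean(0))[:,:2],full_matrices=False)[2][0]
# direction from the rail's outline
(cx,cy),(a,b),ang=cv2.minAreaRect((R[R[:,2]>.022][:,:2]*1000).astype(np.float32));print("rect",cx,cy,a,b,ang)
y=w*np.sign(w[1]);x=np.array([y[1],-y[0]]);print("ydir",y,np.arctan2(-y[0],y[1]))
o=np.array([.531,.036])
for n,(u0,u1,v0,v1) in {"lugL":(286,297,168,196),"pad":(308,330,176,192),"lugR":(339,350,168,196),"stopL":(225,243,160,205),"stopR":(428,450,160,207)}.items():
    Q=P[v0-6:v1+6,u0-8:u1+8].reshape(-1,3);zt=np.median(P[v0:v1,u0:u1,2]);Q=Q[abs(Q[:,2]-zt)<.004]
    yy=(Q[:,:2]-o)@y;xx=(Q[:,:2]-o)@x
    print(n,"z",zt.round(4),"along",np.percentile(yy,[3,50,97]).round(4),"across",np.percentile(xx,[3,50,97]).round(4))
print(rel([.56,.034,.33],-y))
E
```

```text
rect 559.7177124023438 27.697921752929688 484.10345458984375 153.4688720703125 83.29073333740234
ydir [0.13008365 0.99150302] -0.1304533489008091
lugL z 0.0599 along [0.0349 0.0445 0.0544] across [-0.0222  0.004   0.0295]
pad z 0.0523 along [-0.0195  0.0056  0.0296] across [-0.0191  0.0023  0.022 ]
lugR z 0.0599 along [-0.0439 -0.0341 -0.0241] across [-0.0218  0.0045  0.0286]
stopL z 0.0565 along [0.1241 0.133  0.1457] across [-0.0302  0.006   0.0303]
stopR z 0.0559 along [-0.1938 -0.1814 -0.1705] across [-0.0297  0.0017  0.0307]
[ 0.0006 -0.0042 -0.0001  0.0005 -0.0002  0.0009]
```

```bash
python3 - <<'E'
from h import *
s=robot.read_state();print(s["t"],s["tool_pos"],np.abs(s["dq"]).max())
print(rel([.5334,.046,.075],[-.1301,-.9915]))
E
```

```text
2.95 [0.55891119 0.02992107 0.32992502] 0.01104420910015189
[-2.740e-02 -1.280e-02  2.549e-01  5.000e-04 -2.000e-04  9.000e-04]
```

Call:
move_arm --deltas '[-0.006, -0.003, 0.05, 0, 0, 0.001, 0, -0.013, -0.006, 0.1, 0, 0, 0.001, 0, -0.02, -0.009, 0.14, 0, 0, 0.001, 0, -0.0274, -0.0128, 0.18, 0, 0, 0.001, 0, -0.0274, -0.0128, 0.2, 0, 0, 0.001, 0, -0.0274, -0.0128, 0.2, 0, 0, 0.001, 0, -0.0274, -0.0128, 0.2, 0, 0, 0.001, 0, -0.0274, -0.0128, 0.2, 0, 0, 0.001, 0]'

```text
t: 3.95
tool_pos: [0.535, 0.047, 0.1315]
orientation: [-3.135, 0.204, -0.005]
force: [-0.1, -0.2, -1.0]
opening: 0.0002
gripper_force: 0.0
```

```bash
python3 - <<'E'
from h import *
s=robot.read_state();print(s["t"],s["tool_pos"],np.abs(s["dq"]).max(),s["force"])
p,d=robot.read_camera("wrist");cv2.imwrite("pics/w2.png",p[...,::-1]);np.save("w2.npy",d)
import json;json.dump({k:np.array(s[k]).tolist() for k in("tool_pos","orientation")},open("w2.json","w"))
y=np.array([.1301,.9915]);x=np.array([.9915,-.1301]);o=np.array(s["tool_pos"])[:2]
P=cloud("wrist",d,s).reshape(-1,3);q=P[:,:2]-o;a=q@y;b=q@x;z=P[:,2]
for n,zt in(("lug",.060),("pad",.0523),("stop",.0565)):
    k=(abs(z-zt)<.0025)&(abs(b)<.05)&(abs(a)<.15);h,e=np.histogram(a[k],np.arange(-.15,.151,.005));print(n,[(round(e[i]*1000),int(h[i])) for i in range(len(h)) if h[i]>15])
    if n!="stop":
        for sg in(-1,1):
            kk=k&(a*sg>0)&(abs(a)<.07); print(sg,np.percentile(a[kk],[2,50,98]).round(4),np.percentile(b[kk],[2,98]).round(4)) if kk.sum() else 0
E
```

```text
3.95 [0.53496741 0.04697792 0.13149653] 0.005709548771360194 [-0.10233285 -0.2417954  -0.9856743 ]
lug [(-60, 77), (-55, 426), (-50, 445), (-45, 439), (-40, 436), (20, 201), (25, 437), (30, 447), (35, 434), (40, 305), (110, 33), (115, 59), (120, 45), (125, 48), (130, 46)]
-1 [-0.0555 -0.0453 -0.0356] [-0.0315  0.0274]
1 [0.0232 0.0331 0.0431] [-0.0314  0.0275]
pad [(-40, 65), (-35, 122), (-30, 306), (-25, 314), (-20, 298), (-15, 288), (-10, 271), (-5, 265), (0, 301), (5, 274), (10, 293), (15, 279), (20, 46), (110, 176)]
-1 [-0.0354 -0.0176 -0.0008] [-0.0235  0.0221]
1 [0.     0.0107 0.0268] [-0.0212  0.028 ]
stop [(-60, 34), (-55, 58), (-50, 54), (-45, 65), (-40, 147), (20, 106), (25, 54), (30, 52), (35, 54), (40, 68), (110, 360), (115, 430), (120, 350), (125, 310), (130, 278), (135, 18)]
```

View pics/w2.png

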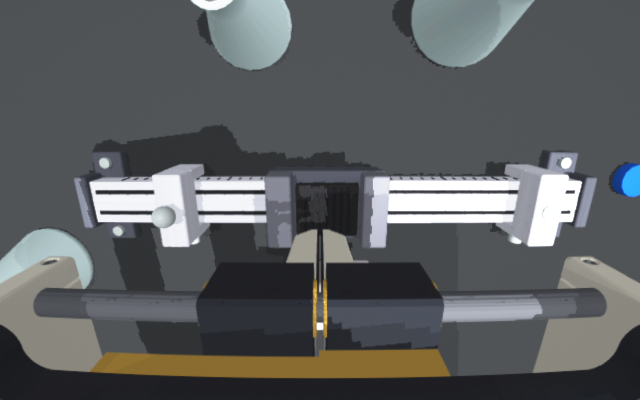

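The wrist view shows the fingertips over the pad at (320,225), between the lugs at (281,208) and (373,208). The ball pin is at (163,216) on the left. The TCP sits 6 mm to the +y side of the pad centre, which gives about 5 mm of lug clearance. Next I'll press down.

Call:
move_arm --deltas '[-0.002, 0, 0.03, 0, 0, 0, 0, -0.002, 0, 0.055, 0, 0, 0, 0, -0.002, 0, 0.063, 0, 0, 0, 0, -0.002, 0, 0.067, 0, 0, 0, 0, -0.002, 0, 0.07, 0, 0, 0, 0, -0.002, 0, 0.073, 0, 0, 0, 0, -0.002, 0, 0.075, 0, 0, 0, 0, -0.002, 0, 0.075, 0, 0, 0, 0, -0.002, 0, 0.075, 0, 0, 0, 0]'

```text
t: 5.12
tool_pos: [0.5326, 0.0477, 0.0563]
orientation: [-3.135, 0.203, -0.002]
force: [-3.7, 0.1, 7.6]
opening: 0.0005
gripper_force: 3.8
```

Call:
move_arm --deltas '[0, 0, 0.0015, 0, 0, 0, 0, 0, 0, 0.002, 0, 0, 0, 0, 0, 0, 0.002, 0, 0, 0, 0]'

```text
t: 5.5
tool_pos: [0.5329, 0.0479, 0.0561]
orientation: [-3.135, 0.202, -0.003]
force: [-12.2, 0.7, 23.8]
opening: 0.0007
gripper_force: 11.9
```

Call:
move_arm --deltas '[0, -0.003, -0.001, 0, 0, 0, 0, 0, -0.006, -0.001, 0, 0, 0, 0, 0, -0.01, -0.001, 0, 0, 0, 0, 0, -0.015, -0.001, 0, 0, 0, 0, 0, -0.02, -0.001, 0, 0, 0, 0, 0, -0.02, -0.001, 0, 0, 0, 0]'

```text
t: 6.25
tool_pos: [0.5354, 0.0683, 0.0562]
orientation: [-3.134, 0.202, -0.003]
force: [-7.1, 2.9, 15.1]
opening: 0.0006
gripper_force: 7.5
```

```bash
cat > look.py <<'E'
from h import *
import sys
s=robot.read_state();print(s["t"],s["tool_pos"],s["force"])
p,d=robot.read_camera("wrist");cv2.imwrite(f"pics/{sys.argv[1]}.png",p[...,::-1])
y=np.array([.1301,.9915]);x=np.array([.9915,-.1301]);o=np.array([.53496741,.04697792])
P=cloud("wrist",d,s).reshape(-1,3);q=P[:,:2]-o;a=q@y;b=q@x;z=P[:,2]
print("tcp along",(np.array(s["tool_pos"])[:2]-o)@y)
for n,zt in(("lug",.060),("stop",.0565)):
    k=(abs(z-zt)<.0015)&(abs(b)<.04)&(abs(a)<.16);h,e=np.histogram(a[k],np.arange(-.15,.161,.002));print(n,[(round(e[i]*1000),int(h[i])) for i in range(len(h)) if h[i]>60])
E
python3 look.py w3
```

```text
6.25 [0.53538423 0.06827822 0.05616723] [-7.08446171  2.88197478 15.06363946]
tcp along 0.02117347666463548
lug [(-34, 199), (-32, 213), (-30, 201), (-28, 214), (-26, 214), (-24, 213), (-22, 211), (-20, 210), (-18, 213), (-16, 139), (44, 222), (46, 213), (48, 213), (50, 212), (52, 213), (54, 213), (56, 212), (58, 211), (60, 210), (62, 197)]
stop [(-16, 96), (110, 70), (112, 384), (114, 287), (116, 308), (118, 318), (120, 259), (122, 244), (124, 224), (126, 213), (128, 189), (130, 199), (132, 203), (134, 101)]
```

Call:
move_arm --deltas '[0, -0.004, 0, 0, 0, 0, 0, 0, -0.009, 0, 0, 0, 0, 0, 0, -0.014, 0, 0, 0, 0, 0, 0, -0.019, 0, 0, 0, 0, 0, 0, -0.024, 0, 0, 0, 0, 0, 0, -0.029, 0, 0, 0, 0, 0, 0, -0.034, 0, 0, 0, 0, 0, 0, -0.039, 0, 0, 0, 0, 0, 0, -0.042, 0, 0, 0, 0, 0, 0, -0.044, 0, 0, 0, 0, 0, 0, -0.044, 0, 0, 0, 0, 0]'

```text
t: 7.68
tool_pos: [0.541, 0.1118, 0.0562]
orientation: [-3.134, 0.202, -0.003]
force: [-7.2, 1.4, 14.7]
opening: 0.0004
gripper_force: 7.2
```

```bash
python3 look.py w4
```

```text
7.675 [0.54102198 0.11182522 0.05615368] [-7.24233966  1.38428522 14.65356492]
tcp along 0.06508379779759832
lug [(8, 64), (10, 200), (12, 207), (14, 213), (16, 207), (18, 211), (20, 215), (22, 219), (24, 200), (26, 224), (28, 126), (88, 222), (90, 208), (92, 211), (94, 214), (96, 204), (98, 218), (100, 213), (102, 213), (104, 210), (106, 193)]
stop [(28, 97), (86, 63), (112, 229), (114, 219), (116, 226), (118, 180), (120, 172), (122, 164), (124, 156), (126, 161), (128, 154), (130, 164), (132, 190), (134, 139)]
```

Call:
move_arm --deltas '[0, -0.002, 0, 0, 0, 0, 0, 0, -0.003, 0, 0, 0, 0, 0, 0, -0.004, 0, 0, 0, 0, 0, 0, -0.005, 0, 0, 0, 0, 0, 0, -0.005, 0, 0, 0, 0, 0]'

```text
t: 8.35
tool_pos: [0.5415, 0.1157, 0.0562]
orientation: [3.134, -0.203, 0.002]
force: [-8.1, -4.3, 16.2]
opening: 0.0005
gripper_force: 7.8
```

Call:
move_arm --deltas '[0, -0.001, 0, 0, 0, 0, 0, 0, -0.002, 0, 0, 0, 0, 0, 0, -0.003, 0, 0, 0, 0, 0, 0, -0.003, 0, 0, 0, 0, 0]'

```text
t: 8.85
tool_pos: [0.5427, 0.1179, 0.0562]
orientation: [3.133, -0.203, 0.005]
force: [-4.7, -7.6, 12.1]
opening: 0.0004
gripper_force: 6.1
```

```bash
python3 look.py w5
```

```text
8.85 [0.54272381 0.11791866 0.05615537] [-4.65301076 -7.63281411 12.11818394]
tcp along 0.07134685388317231
lug [(12, 95), (14, 198), (16, 205), (18, 205), (20, 199), (22, 198), (24, 205), (26, 204), (28, 207), (30, 206), (32, 102), (90, 61), (92, 212), (94, 203), (96, 211), (98, 212), (100, 204), (102, 211), (104, 204), (106, 213), (108, 200), (110, 172)]
stop [(32, 97), (112, 152), (114, 214), (116, 217), (118, 182), (120, 164), (122, 159), (124, 154), (126, 156), (128, 153), (130, 159), (132, 172), (134, 118)]
```

View pics/w5.png

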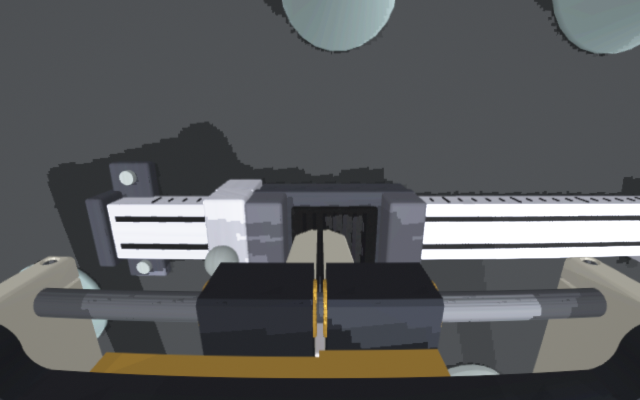

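The lug face at (258,228) meets the pin stop at (230,228) with no gap. The stop is also pushing back with about 8 N. Now I'll lift straight up.

Call:
move_arm --deltas '[0, 0, -0.003, 0, 0, 0, 0, 0, 0, -0.006, 0, 0, 0, 0, 0, 0, -0.01, 0, 0, 0, 0, 0, 0, -0.02, 0, 0, 0, 0, 0, 0, -0.045, 0, 0, 0, 0, 0, 0, -0.09, 0, 0, 0, 0, 0, 0, -0.14, 0, 0, 0, 0, 0, 0, -0.18, 0, 0, 0, 0, 0, 0, -0.18, 0, 0, 0, 0, 0, 0, -0.18, 0, 0, 0, 0]'

```text
t: 10.15
tool_pos: [0.5408, 0.1192, 0.2333]
orientation: [-3.135, 0.203, 0.001]
force: [-0.1, 0.1, -0.3]
opening: 0.0002
gripper_force: 0.0
```

```bash
python3 look.py w6
```

```text
10.15 [0.54083687 0.11918182 0.23330343] [-0.1201263   0.09412575 -0.26312459]
tcp along 0.07235378000008302
lug [(14, 94), (16, 88), (18, 85), (20, 89), (22, 87), (24, 88), (26, 89), (28, 85), (30, 91), (92, 85), (94, 89), (96, 89), (98, 87), (100, 90), (102, 88), (104, 81), (106, 93), (108, 94), (110, 77)]
stop [(112, 69), (114, 87), (116, 77), (118, 71), (120, 64), (122, 61), (124, 63), (126, 61), (130, 67), (132, 70), (134, 73)]
```

View pics/w6.png

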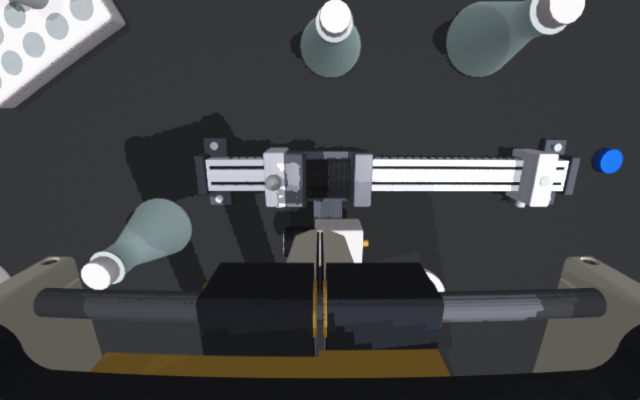

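The carriage's lug at (293,178) sits flush against the pin stop at (276,178). The pad is free, the things around the rail still stand upright, and the arm is clear, so I'm handing in.

```bash
python3 -c "
from plant import robot
print(robot.close_job())"
```

```text
the job is handed in; nothing more can be done
None
```

The carriage was pushed with the brake pad held down until it rested against the ball-pin stop; the pad was then released, the arm drawn back clear, and the job handed in at about 10 s.

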